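Find the loose canister lid and press it home

TASK

One of the four canister lids is not shut properly. With closed fingertips press lightly near the edge of one lid after another until you find the one that rocks, then press that one firmly in the middle until it is fully home and level. Only touch the other lids lightly, lift no lid, and leave the mug, the spice jar and the spoon alone.

Things in the scene. Friction and masses are not known exactly. Their poses are not given: they have to be found in the camera images.
- lid_1: wooden canister lid, round, 98 mm across, 27 mm high with its overhanging skirt; the origin is the centre of its flat top, z up. All four lids look alike and start level, their tops 125 mm above the counter (the canister of the loose lid is 5 mm lower than the others, hidden by the skirt). Any of the four may be the loose one.
- lid_2: lid like lid_1, origin at the centre of its top. A sound (properly shut) lid rests on a soft seal all round: pressed in the middle or near its edge it stays nearly level, gives less than 1 mm under 3 N and comes back. More than 14 N crushes its seal for good and leaves it 3 mm low.
- lid_3: lid like lid_1, origin at the centre of its top. The loose lid is propped 5 mm up by a stiff plug 16 mm wide under its middle: pressed with 1 to 4 N some 30 to 40 mm from its centre it tips by about 0.15 rad, that side going down 3 to 4 mm, and swings back level when let go.
- lid_4: lid like lid_1, origin at the centre of its top. The loose lid, pressed in its middle, stands firm below 16 N; at about 17 to 24 N it goes down 5 mm onto its seal and stays there, level, its top then 120 mm above the counter.
- mug: blue mug, 80 mm across, 85 mm high, origin at the centre of its foot; a bystander
- spice: spice jar with a red cap, 44 mm across, 85 mm high, origin at the centre of its foot; a bystander
- spoon: wooden spoon, 190 mm long, lying on the counter between the robot and the canisters, origin on the counter about half-way along it; a bystander
Things that resemble listed ones, but are neither listed nor needed, are in the scene too. Leave any blue or orange look-alike of the lid_3 alone. What is shaped like the lid_4 but red is not meant.

How it is judged (in metres and radians):
On the way, in this order (a step that is already met when the one before it is completed fails the run):
1. the loose lid is made to rock by a press near its edge (((angle between lid_1's own z axis and vertical above 0.06 rad and contact force between any of the fingers, the arm and lid_1 above 0.3 N) or (angle between lid_2's own z axis and vertical above 0.06 rad and contact force between any of the fingers, the arm and lid_2 above 0.3 N) or (angle between lid_3's own z axis and vertical above 0.06 rad and contact force between any of the fingers, the arm and lid_3 above 0.3 N) or (angle between lid_4's own z axis and vertical above 0.06 rad and contact force between any of the fingers, the arm and lid_4 above 0.3 N))), for 0.05 s.
2. the loose lid is pressed down home, the others have kept their height, and all are level (((height (world z) of lid_1 below 0.121 m and height (world z) of each of lid_2, lid_3, lid_4 above 0.1235 m) or (height (world z) of lid_2 below 0.121 m and height (world z) of each of lid_1, lid_3, lid_4 above 0.1235 m) or (height (world z) of lid_3 below 0.121 m and height (world z) of each of lid_1, lid_2, lid_4 above 0.1235 m) or (height (world z) of lid_4 below 0.121 m and height (world z) of each of lid_1, lid_2, lid_3 above 0.1235 m)) and angle between each of lid_1, lid_2, lid_3, lid_4's own z axis and vertical below 0.03 rad), for 0.2 s.
At the end, for the whole second after the job is handed in: the loose lid is down on its seal (4 mm or more lower; 5 mm in full), the three sound lids are within 1.5 mm of their height, all four are level within 0.03 rad and at rest, and the bystanders within 15 mm of where they were (all of step 2 and linear speed of each of lid_1, lid_2, lid_3, lid_4 below 0.01 m/s and distance of each of mug, spice, spoon from where it was at the start of the episode below 0.015 m); the robot touches nothing.
It fails at once if a lid is lifted or pushed away (12 mm or more) or tipped up (0.3 rad) (distance of any of lid_1, lid_2, lid_3, lid_4 from where it was at the start of the episode above 0.012 m or angle between any of lid_1, lid_2, lid_3, lid_4's own z axis and vertical above 0.3 rad).
It fails at once if the mug, the spice jar or the spoon is moved by more than 15 mm (distance of any of mug, spice, spoon from where it was at the start of the episode above 0.015 m).
It also fails if it takes over 64 s, if anything falls off the work surface, if the arm or the gripper's body presses on something with over 40 N, if the wrist force passes 120 N, or if a joint passes its speed limit or range.

ROBOT

A 6-joint arm with a two-finger parallel gripper is mounted at the origin on the work surface. World frame = base frame: x ahead of the robot, y to its left, z up, the work surface at z = 0. Lengths are in mm, angles in rad, forces in N, time in s.
With the tool pointing down it reaches from about 225 to 725 mm from the base axis. Payload 3.1 kg.
Tool frame: the origin (TCP) lies at the very end of the fingers, on their centre line; the grasp point (between the pads) lies 19 mm behind it; z points along the fingers, x is the direction in which the jaws open and shut, and the axes are right-handed (so a half turn about z gives the same grasp; the last joint's range is limited). The gripper opens to 85 mm and grips with 20 to 120 N. Pads are 22 mm wide; open, the fingers measure 114 mm over their backs; the gripper's body (76 mm by 85 mm) begins 54 mm behind the grasp point. The pads swing forward as they close: fully open they stand 13 mm farther back than shut.
Start: joints at [1.055, 0.048, 0.099, 1.622, 0, 1.443], TCP at [198.536, 486.005, 231.312] pointing down, gripper open.
Joint ranges: [-2.91, 2.91], [-0.99, 1.94], [-1.21, 1.42], [-2.12, 2.29], [-1.49, 1.47], [-3.14, 3.14]. Speed limits (rad/s): [2.79, 2.79, 3.14, 3.14, 3.14, 3.14].

INTERFACE

Orientations are given as a 3x3 rotation matrix whose columns are the frame's x, y, z axes.
In Python, from workcell import sense, read_camera, camera_params, sign_off gives the robot as it stands.
- The arm moves only by the tool play_rows, never from a script. Its argument "moves" is a list of rows, each a list of 3 entries, a list of its own where there are three numbers: the opening in per cent of the stroke, from 0 (shut) to 100 (fully open), then the shift along the tool's x, y, z in units of 40 mm (1.0 is 40 mm), then the turn, a rotation vector about the tool's x, y, z in units of 5 degrees (1.0 is 5 degrees). A call has 1 to 8 rows; each row is the pose to reach, as a shift and turn from the pose commanded when the call began, along the tool's axes at that moment; what a row does not reach only later rows make up. A row lasts 1/12 s, in which the tool goes at most 41.7 mm and 7.16 degrees, less where a joint would pass 70% of its speed; a pose out of reach is approached as far as the arm can. A call with a gripper value outside its range is refused whole. The fingers move at their own pace and stop on an object; the grip force is fixed at half the most. Time passes only in rows, so rows that repeat a pose let the fingers close. It gives the time, the measured TCP pose, the force and the opening at its end, in the units of the state.
- sense(): the state, without advancing time (a new reading comes with each control period).
- read_camera(name): name is "scene" or "top" or "wrist"; returns the picture (400x640x3 uint8, blue, green, red); there is no depth.
- camera_params(name): a dict with "fx", "fy", "cx", "cy" (pixels), "view" (4x4, takes a point from world to camera coordinates). Camera axes: x right, y up, looking along -z (the intrinsics and any distortion apply to the point x, -y, -z); pixel columns grow to the right and rows downward; lengths in mm; the calibration is good to about 2 mm. The wrist camera is an equidistant fisheye: a pixel r from the principal point sees the ray r / f radians off the axis. A picture is of the moment at which its call begins: read the wrist's pose just before it. camera_params takes no time and is no camera call; for the wrist camera it gives the pose at the moment of the call.
- sign_off(): hands the job in, once; it reports no verdict.
The state is a dict: "clock": time; "qpos": joint angles; "qvel": joint speeds; "effort": joint torques, N m; "eef_pos": TCP position; "ee_rot": TCP orientation; "contact_force": force on the tool from outside, world axes, zero at the start; "ft_torque": the same for the moment, N m; "gripper_width": finger opening in mm.
Only numpy, scipy, OpenCV 4.12 (cv2) and the standard library are available. Lean on these libraries where they do the work, as an engineer would, in place of code of your own. Each camera call takes 0.05 s, during which the arm holds its last target. There are 200 camera calls.

## Working session

There is one attempt and no reset: what is moved stays moved. The work goes in short steps, Python scripts to look and compute and a tool call to move; the robot and the scene stay as the last step left them, time stands still between calls to the robot, and variables do not carry over. Pictures are saved under pics/ and viewed, about 8 in all and at most 12, crops included, and the job is handed in when it is done.

Besides the shell and the picture viewer there is one more tool, called after "Emit:" as a command line: name --argument value ..., lists and objects as JSON in quotes. play_rows: Moves the arm, as the interface text tells. Its arguments: {"type":"object","properties":{"moves":{"type":"array"}},"required":["moves"]}

```bash
mkdir -p pics; ls
python3 - <<'E'
from workcell import *
import cv2
print(sense())
for n in ("top","scene"):
    im=read_camera(n); cv2.imwrite(f"pics/{n}0.png",im); print(n,camera_params(n))
E
```

```text
pics
{'clock': 0.0, 'qpos': array([ 1.05519826e+00,  4.87457796e-02,  9.75714180e-02,  1.62199442e+00,
       -1.27933993e-06,  1.44300895e+00]), 'qvel': array([ 0.00025681,  0.00055896,  0.00056698, -0.00163333,  0.00096069,
        0.00011647]), 'effort': array([ 3.29978529e-04, -3.38781953e+01,  3.20014858e+01,  2.01305462e-02,
        9.41261806e-05,  1.45773527e-05]), 'eef_pos': array([198.23441212, 485.46919699, 230.10650234]), 'ee_rot': array([[ 3.78161218e-01,  9.25739017e-01, -1.16863889e-03],
       [ 9.25736764e-01, -3.78162904e-01, -2.06466279e-03],
       [-2.35327478e-03, -3.01076591e-04, -9.99997186e-01]]), 'contact_force': array([0.18039042, 0.1523543 , 0.01419537]), 'ft_torque': array([ 0.00574793, -0.0291801 ,  0.04906001]), 'gripper_width': 85.56629482481911}
top {'fx': 487.6113209665973, 'fy': 487.6113209665973, 'cx': 319.82105244408626, 'cy': 196.73102079581736, 'view': array([[ 3.44765039e-02, -9.99400603e-01,  3.13149799e-03,
        -1.05772420e+02],
       [ 9.74229750e-01,  3.43067156e-02,  2.22933722e-01,
        -5.54189619e+02],
       [-2.22907527e-01, -4.63517683e-03,  9.74828574e-01,
        -1.27353919e+03],
       [ 0.00000000e+00,  0.00000000e+00,  0.00000000e+00,
         1.00000000e+00]])}
scene {'fx': 500.2444851442757, 'fy': 500.2444851442757, 'cx': 318.8741452479057, 'cy': 192.9057793216135, 'view': array([[ 6.57556664e-01,  7.53396476e-01,  3.60332077e-03,
        -2.92196658e+02],
       [-4.12323321e-01,  3.55860414e-01,  8.38661341e-01,
         1.67384156e+02],
       [ 6.30562220e-01, -5.52953087e-01,  5.44641323e-01,
        -1.51424376e+03],
       [ 0.00000000e+00,  0.00000000e+00,  0.00000000e+00,
         1.00000000e+00]])}
```

View pics/top0.png

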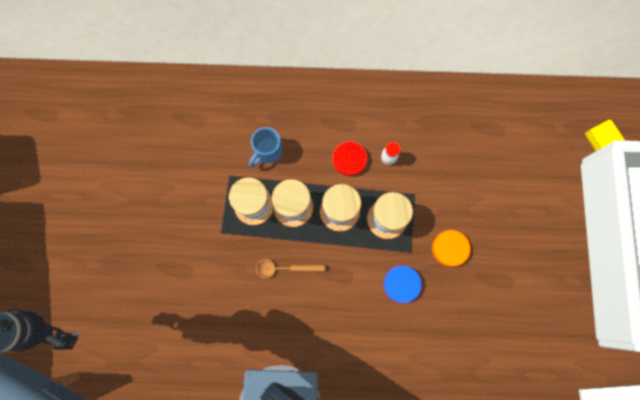

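View pics/scene0.png

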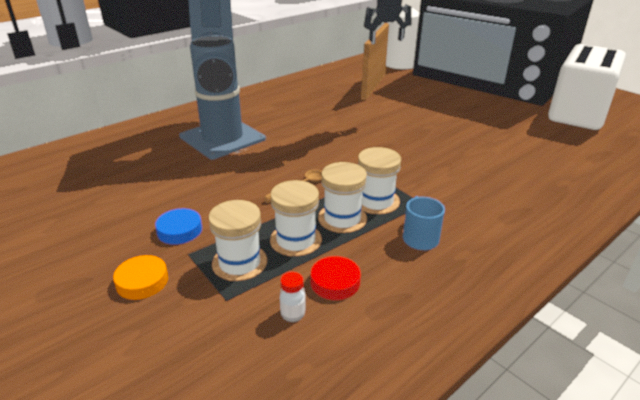

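The top view shows four tan lids at about px (249,194), (292,196), (341,201) and (392,209). The mug is at (265,145), the spice jar at (391,152), the spoon at (290,268), and the red, blue and orange decoys stand around them. The scene view agrees.

```bash
cat > h.py <<'E'
import numpy as np, cv2
from workcell import *
def ray(n,px,z):
    c=camera_params(n); V=c["view"]; R=V[:3,:3]; o=-R.T@V[:3,3]
    px=np.atleast_2d(px).astype(float)
    d=np.c_[(px[:,0]-c["cx"])/c["fx"],-(px[:,1]-c["cy"])/c["fy"],-np.ones(len(px))]@R
    return o+d*((z-o[2])/d[:,2])[:,None]
def lids(n,im,lo):
    from scipy.optimize import least_squares
    h=cv2.cvtColor(im,cv2.COLOR_BGR2HSV)
    m=cv2.inRange(h,lo,(28,200,255)); m=cv2.morphologyEx(m,cv2.MORPH_OPEN,np.ones((5,5)))
    out=[]
    for k in cv2.findContours(m,cv2.RETR_EXTERNAL,cv2.CHAIN_APPROX_NONE)[0]:
        a=cv2.contourArea(k)
        if a<500 or a>4000: continue
        P=ray(n,k[:,0],125)[:,:2]
        far=P[:,0]>np.median(P[:,0]) if n=="top" else np.ones(len(P),bool)
        r=least_squares(lambda c:np.hypot(*(P[far]-c[:2]).T)-49,P.mean(0),loss="soft_l1")
        out.append((a,cv2.boundingRect(k),r.x.round(1),np.abs(r.fun).mean().round(2)))
    return m,out
E
python3 - <<'E'
from h import *
ims=[]
for n in ("top","scene"):
    im=cv2.imread(f"pics/{n}0.png")
    h=cv2.cvtColor(im,cv2.COLOR_BGR2HSV)
    pts={"top":[(249,188),(252,215),(292,190),(341,195),(392,203)],"scene":[(236,213),(236,228),(296,195),(344,175),(380,158),(240,272)]}[n]
    print([h[y,x].tolist() for x,y in pts])
    m,o=lids(n,im,(10,60,175))
    for q in o: print(n,q)
    v=im.copy(); v[m>0]=(255,0,255); ims.append(v[130:300,180:480] if n=="top" else v[130:300,180:480])
cv2.imwrite("pics/m.png",cv2.resize(np.vstack(ims),None,fx=1.7,fy=1.7))
E
```

```text
[[22, 104, 248], [20, 37, 143], [23, 100, 250], [23, 100, 251], [23, 99, 251]]
top (1110.0, (373, 192, 40, 38), array([ 513.4, -277.1]), np.float64(0.8))
top (1102.5, (322, 183, 39, 38), array([ 531.8, -143. ]), np.float64(0.84))
top (1103.0, (271, 179, 39, 38), array([539.6, -10.1]), np.float64(0.82))
top (1201.0, (229, 177, 38, 48), array([540., 102.]), np.float64(0.77))
[[19, 92, 238], [19, 102, 200], [19, 93, 233], [20, 91, 235], [19, 92, 234], [35, 9, 180]]
scene (1208.5, (209, 199, 52, 31), array([ 516.1, -279.7]), np.float64(1.28))
scene (994.0, (271, 180, 48, 27), array([ 533.1, -144.9]), np.float64(1.26))
scene (825.5, (322, 162, 45, 24), array([542.5, -13.2]), np.float64(1.23))
scene (686.0, (359, 147, 42, 22), array([543.4,  99.3]), np.float64(1.1))
```

View pics/m.png

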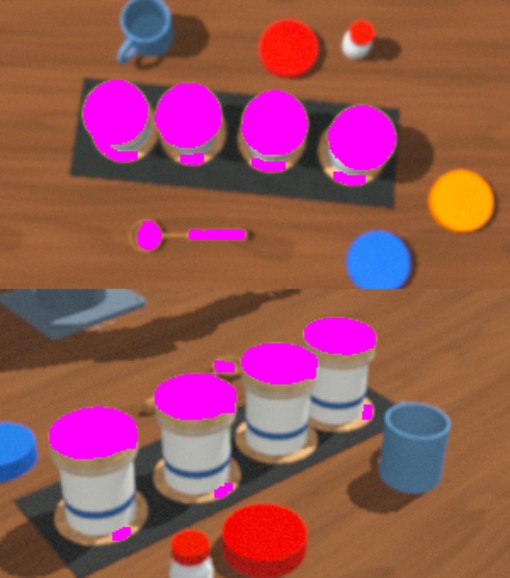

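Both views agree within 3 mm. The lid centres are about A(541.5,101), B(541,-11.5), C(532.5,-144) and D(515,-278.5). I'll move above the near edge of A with shut fingers, yawing so that tool x = world y and tool y = world x.

Emit:
play_rows --moves '[[0,[-6,10.8,1.25],[0,0,-4.4]],[0,[-6,10.8,1.25],[0,0,-4.4]],[0,[-6,10.8,1.25],[0,0,-4.4]],[0,[-6,10.8,1.25],[0,0,-4.4]],[0,[-6,10.8,1.25],[0,0,-4.4]],[0,[-6,10.8,1.25],[0,0,-4.4]],[0,[-6,10.8,1.25],[0,0,-4.4]],[0,[-6,10.8,1.25],[0,0,-4.4]]]'

```text
clock: 0.77
eef_pos: [398.4, 235.9, 198.5]
ee_rot: [[0.004, 1.0, -0.0], [1.0, -0.004, -0.0], [-0.0, -0.0, -1.0]]
contact_force: [1.2, 0.8, -0.9]
gripper_width: -0.1
```

Run:
```python
from h import *
s=sense();print(s["clock"],s["eef_pos"].round(1),s["ee_rot"].round(4),s["gripper_width"],s["contact_force"])
```

```text
0.7667 [398.4 235.9 198.5] [[ 3.6e-03  1.0e+00 -4.0e-04]
 [ 1.0e+00 -3.6e-03 -1.0e-04]
 [-1.0e-04 -4.0e-04 -1.0e+00]] -0.1496941447509493 [ 1.15566052  0.83461911 -0.89711659]
```

Emit:
play_rows --moves '[[0,[-3.1,2.5,1.1],[0,0,0]],[0,[-3.1,2.5,1.1],[0,0,0]],[0,[-3.1,2.5,1.1],[0,0,0]],[0,[-3.1,2.5,1.1],[0,0,0]],[0,[-3.1,2.5,1.1],[0,0,0]],[0,[-3.1,2.5,1.1],[0,0,0]],[0,[-3.1,2.5,1.1],[0,0,0]]]'

```text
clock: 1.35
eef_pos: [496.7, 113.4, 154.6]
ee_rot: [[0.005, 1.0, -0.002], [1.0, -0.005, 0.0], [0.0, -0.002, -1.0]]
contact_force: [1.1, -0.1, -0.6]
gripper_width: 0.2
```

Emit:
play_rows --moves '[[0,[-0.3,0.25,0.4],[0,0,0]],[0,[-0.3,0.25,0.4],[0,0,0]],[0,[-0.3,0.25,0.4],[0,0,0]],[0,[-0.3,0.25,0.4],[0,0,0]]]'

```text
clock: 1.68
eef_pos: [506.7, 102.7, 139.8]
ee_rot: [[0.002, 1.0, 0.0], [1.0, -0.002, 0.001], [0.001, 0.0, -1.0]]
contact_force: [-0.2, -0.6, 0.6]
gripper_width: 0.1
```

Emit:
play_rows --moves '[[0,[0,0,0],[0,0,0]],[0,[0,0,0],[0,0,0]]]'

```text
clock: 1.85
eef_pos: [507.4, 102.2, 140.1]
ee_rot: [[0.002, 1.0, 0.001], [1.0, -0.002, 0.0], [0.0, 0.001, -1.0]]
contact_force: [0.4, 0.3, 0.6]
gripper_width: -0.2
```

Emit:
play_rows --moves '[[0,[0,0,0.15],[0,0,0]],[0,[0,0,0.3],[0,0,0]],[0,[0,0,0.3],[0,0,0]],[0,[0,0,0.3],[0,0,0]]]'

```text
clock: 2.18
eef_pos: [506.6, 101.4, 126.2]
ee_rot: [[0.004, 1.0, -0.002], [1.0, -0.004, -0.0], [-0.0, -0.002, -1.0]]
contact_force: [-0.6, 0.2, 0.4]
gripper_width: 0.3
```

Emit:
play_rows --moves '[[0,[0,0,0.02],[0,0,0]],[0,[0,0,0.03],[0,0,0]],[0,[0,0,0.03],[0,0,0]],[0,[0,0,0.03],[0,0,0]]]'

```text
clock: 2.52
eef_pos: [507.5, 101.3, 126.1]
ee_rot: [[0.004, 1.0, 0.0], [1.0, -0.004, 0.0], [0.0, 0.0, -1.0]]
contact_force: [-0.3, 0.3, 0.2]
gripper_width: 0.0
```

Emit:
play_rows --moves '[[0,[0,0,0.025],[0,0,0]],[0,[0,0,0.025],[0,0,0]],[0,[0,0,0.025],[0,0,0]]]'

```text
clock: 2.77
eef_pos: [507.4, 101.3, 124.9]
ee_rot: [[0.004, 1.0, 0.0], [1.0, -0.004, -0.0], [-0.0, 0.0, -1.0]]
contact_force: [0.9, -0.2, 0.1]
gripper_width: -0.0
```

Emit:
play_rows --moves '[[0,[0,0,0.02],[0,0,0]],[0,[0,0,0.02],[0,0,0]],[0,[0,0,0.02],[0,0,0]]]'

```text
clock: 3.02
eef_pos: [507.5, 101.4, 124.5]
ee_rot: [[0.004, 1.0, 0.0], [1.0, -0.004, -0.0], [-0.0, 0.0, -1.0]]
contact_force: [-0.6, -0.2, 1.8]
gripper_width: -0.3
```

Contact at about 124.7. I'll push slightly further.

Emit:
play_rows --moves '[[0,[0,0,0.02],[0,0,0]],[0,[0,0,0.02],[0,0,0]],[0,[0,0,0.02],[0,0,0]]]'

```text
clock: 3.27
eef_pos: [507.5, 101.3, 124.0]
ee_rot: [[0.004, 1.0, 0.001], [1.0, -0.004, 0.0], [0.0, 0.001, -1.0]]
contact_force: [-1.2, -1.4, 4.0]
gripper_width: -0.5
```

Emit:
play_rows --moves '[[0,[0,0,0.02],[0,0,0]],[0,[0,0,0.02],[0,0,0]],[0,[0,0,0.02],[0,0,0]]]'

```text
clock: 3.52
eef_pos: [507.5, 101.4, 123.5]
ee_rot: [[0.004, 1.0, 0.001], [1.0, -0.004, 0.0], [0.0, 0.001, -1.0]]
contact_force: [-2.5, -0.5, 7.0]
gripper_width: -0.0
```

A is sound: 7 N for about 1.2 mm. I'll lift off and go to B.

Emit:
play_rows --moves '[[0,[0,0,-0.4],[0,0,0]],[0,[-0.5,0,-0.4],[0,0,0]],[0,[-1.3,0,-0.4],[0,0,0]],[0,[-2.2,0,-0.4],[0,0,0]],[0,[-2.82,0,-0.4],[0,0,0]],[0,[-2.82,0,-0.2],[0,0,0]],[0,[-2.82,0,-0.07],[0,0,0]],[0,[-2.82,0,-0.07],[0,0,0]]]'

```text
clock: 4.18
eef_pos: [506.9, -12.1, 124.2]
ee_rot: [[0.005, 1.0, -0.001], [1.0, -0.005, -0.002], [-0.002, -0.001, -1.0]]
contact_force: [-0.2, -2.9, 2.8]
gripper_width: -0.0
```

Emit:
play_rows --moves '[[0,[0,0,0.02],[0,0,0]],[0,[0,0,0.02],[0,0,0]],[0,[0,0,0.02],[0,0,0]],[0,[0,0,0.02],[0,0,0]]]'

```text
clock: 4.52
eef_pos: [506.9, -10.4, 124.6]
ee_rot: [[0.002, 1.0, -0.0], [1.0, -0.002, 0.001], [0.001, -0.0, -1.0]]
contact_force: [1.1, 0.5, 1.5]
gripper_width: -0.1
```

Emit:
play_rows --moves '[[0,[0,0,0.02],[0,0,0]],[0,[0,0,0.03],[0,0,0]],[0,[0,0,0.03],[0,0,0]],[0,[0,0,0.03],[0,0,0]]]'

```text
clock: 4.85
eef_pos: [506.9, -10.6, 123.8]
ee_rot: [[0.003, 1.0, 0.0], [1.0, -0.003, 0.002], [0.002, 0.0, -1.0]]
contact_force: [-0.5, 1.8, 3.6]
gripper_width: 0.2
```

Emit:
play_rows --moves '[[0,[0,0,0.02],[0,0,0]],[0,[0,0,0.02],[0,0,0]],[0,[0,0,0.02],[0,0,0]]]'

```text
clock: 5.1
eef_pos: [506.9, -10.7, 123.4]
ee_rot: [[0.003, 1.0, 0.0], [1.0, -0.003, 0.002], [0.002, 0.0, -1.0]]
contact_force: [-2.0, 3.5, 6.1]
gripper_width: -0.3
```

B is sound too. On to C.

Emit:
play_rows --moves '[[0,[0,0,-0.4],[0,0,0]],[0,[-0.5,0,-0.4],[0,0,0]],[0,[-1.3,-0.1,-0.4],[0,0,0]],[0,[-2.2,-0.2,-0.4],[0,0,0]],[0,[-3.0,-0.2,-0.4],[0,0,0]],[0,[-3.33,-0.2,-0.3],[0,0,0]],[0,[-3.33,-0.2,-0.2],[0,0,0]],[0,[-3.33,-0.2,-0.15],[0,0,0]]]'

```text
clock: 5.77
eef_pos: [497.7, -144.7, 127.0]
ee_rot: [[0.006, 1.0, -0.002], [1.0, -0.006, 0.001], [0.001, -0.002, -1.0]]
contact_force: [-0.0, 0.3, -0.2]
gripper_width: -0.1
```

Emit:
play_rows --moves '[[0,[0,0,0.05],[0,0,0]],[0,[0,0,0.08],[0,0,0]],[0,[0,0,0.08],[0,0,0]],[0,[0,0,0.08],[0,0,0]]]'

```text
clock: 6.1
eef_pos: [498.5, -143.5, 125.3]
ee_rot: [[0.002, 1.0, -0.0], [1.0, -0.002, 0.0], [0.0, -0.0, -1.0]]
contact_force: [0.0, 0.4, -0.0]
gripper_width: -0.2
```

Emit:
play_rows --moves '[[0,[0,0,0.02],[0,0,0]],[0,[0,0,0.03],[0,0,0]],[0,[0,0,0.03],[0,0,0]],[0,[0,0,0.03],[0,0,0]]]'

```text
clock: 6.43
eef_pos: [498.6, -144.5, 124.3]
ee_rot: [[0.004, 1.0, 0.0], [1.0, -0.004, 0.0], [0.0, 0.0, -1.0]]
contact_force: [0.7, 0.1, 0.2]
gripper_width: -0.1
```

C reads 0.2 N at 124.3, which is softer than the first two. I'll press further.

Emit:
play_rows --moves '[[0,[0,0,0.02],[0,0,0]],[0,[0,0,0.03],[0,0,0]],[0,[0,0,0.03],[0,0,0]],[0,[0,0,0.03],[0,0,0]]]'

```text
clock: 6.77
eef_pos: [498.2, -144.7, 122.9]
ee_rot: [[0.004, 1.0, -0.0], [1.0, -0.004, 0.0], [0.0, -0.0, -1.0]]
contact_force: [-1.4, 0.5, 1.4]
gripper_width: -0.1
```

Emit:
play_rows --moves '[[0,[0,0,0.02],[0,0,0]],[0,[0,0,0.02],[0,0,0]],[0,[0,0,0.02],[0,0,0]]]'

```text
clock: 7.02
eef_pos: [498.4, -144.7, 122.3]
ee_rot: [[0.004, 1.0, -0.0], [1.0, -0.004, -0.0], [-0.0, -0.0, -1.0]]
contact_force: [-1.7, 0.4, 2.3]
gripper_width: -0.1
```

C gives 2.5 mm for 2 N, so it is rocking. I'll go a bit deeper to make the tilt certain, then check the picture.

Emit:
play_rows --moves '[[0,[0,0,0.02],[0,0,0]],[0,[0,0,0.03],[0,0,0]],[0,[0,0,0.03],[0,0,0]],[0,[0,0,0.03],[0,0,0]]]'

```text
clock: 7.35
eef_pos: [498.3, -144.8, 122.0]
ee_rot: [[0.004, 1.0, 0.0], [1.0, -0.004, -0.001], [-0.001, 0.0, -1.0]]
contact_force: [-2.7, 0.2, 5.1]
gripper_width: 0.1
```

Run:
```python
from h import *
s=sense();print(s["eef_pos"].round(1),s["contact_force"].round(1))
im=read_camera("scene");cv2.imwrite("pics/s1.png",cv2.resize(im[90:300,180:450],None,fx=2.8,fy=2.8,interpolation=cv2.INTER_CUBIC))
```

```text
[ 498.3 -144.8  122. ] [-2.7  0.2  5.1]
```

View pics/s1.png

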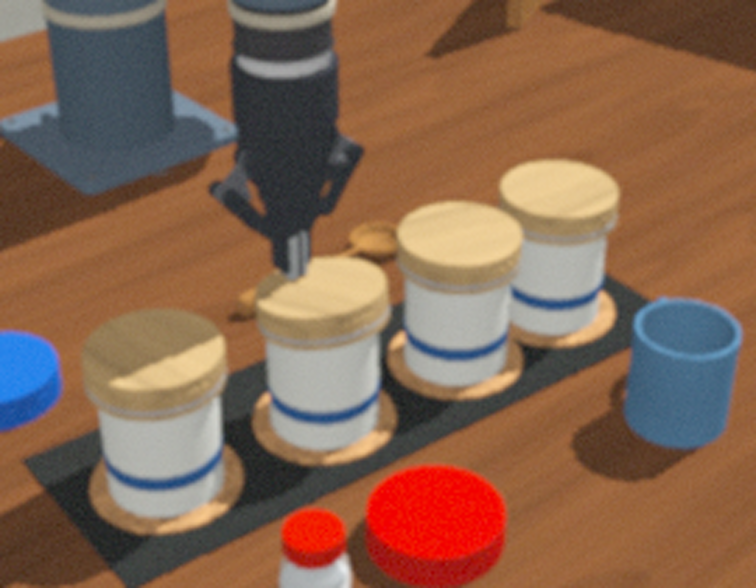

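C is visibly tipped towards the robot (about px 315,290 in the crop) while A, B and D stand level, so it is the loose lid. I'll lift off and centre over it.

Emit:
play_rows --moves '[[0,[0,0,-0.2],[0,0,0]],[0,[0,0,-0.35],[0,0,0]],[0,[0,0.4,-0.35],[0,0,0]],[0,[0,0.85,-0.35],[0,0,0]],[0,[0,0.85,-0.3],[0,0,0]],[0,[0,0.85,-0.2],[0,0,0]],[0,[0,0.85,-0.18],[0,0,0]],[0,[0,0.85,-0.18],[0,0,0]]]'

```text
clock: 8.07
eef_pos: [531.3, -144.5, 127.3]
ee_rot: [[0.004, 1.0, -0.002], [1.0, -0.004, 0.001], [0.001, -0.002, -1.0]]
contact_force: [0.3, 0.6, 0.1]
gripper_width: 0.1
```

Run:
```python
from h import *
im=read_camera("top"); s=sense();print(s["eef_pos"].round(1),s["contact_force"].round(1))
for n in ("top","scene"):
    m,o=lids(n,read_camera(n),(10,60,175)); print(*o,sep="\n")
w=read_camera("wrist"); cv2.imwrite("pics/w.png",w)
```

```text
[ 531.5 -144.6  127.7] [ 1.  -0.2  0.5]
(806.5, (271, 179, 34, 37), array([539.5,  -9.8]), np.float64(2.78))
(1198.0, (229, 177, 38, 48), array([540., 102.]), np.float64(0.8))
(826.5, (322, 162, 45, 24), array([542.7, -13.2]), np.float64(1.23))
(688.0, (359, 147, 42, 22), array([543.5,  99.4]), np.float64(1.14))
```

View pics/w.png

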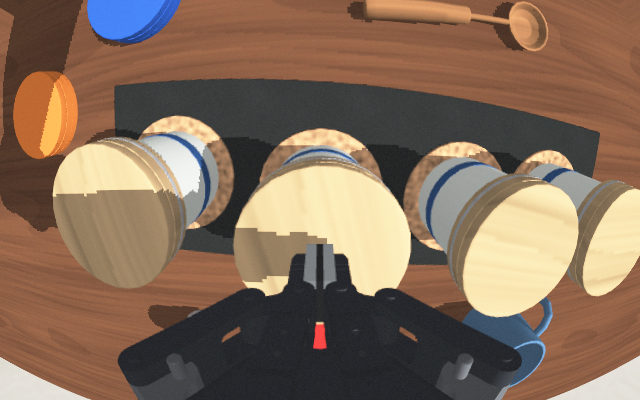

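The wrist view shows lid C spanning columns 234 to 410, centre about 322, with the fingertips at 320, so it is centred. I'll press in steps.

Emit:
play_rows --moves '[[0,[0,0,0.03],[0,0,0]],[0,[0,0,0.07],[0,0,0]],[0,[0,0,0.07],[0,0,0]],[0,[0,0,0.07],[0,0,0]]]'

```text
clock: 8.6
eef_pos: [532.3, -144.7, 125.2]
ee_rot: [[0.004, 1.0, -0.0], [1.0, -0.004, 0.0], [0.0, -0.0, -1.0]]
contact_force: [-0.8, -0.7, 0.4]
gripper_width: 0.2
```

Emit:
play_rows --moves '[[0,[0,0,0.02],[0,0,0]],[0,[0,0,0.03],[0,0,0]],[0,[0,0,0.03],[0,0,0]],[0,[0,0,0.03],[0,0,0]]]'

```text
clock: 8.93
eef_pos: [532.5, -144.8, 125.0]
ee_rot: [[0.004, 1.0, 0.001], [1.0, -0.004, -0.0], [-0.0, 0.001, -1.0]]
contact_force: [-1.9, 0.6, 4.8]
gripper_width: 0.2
```

Emit:
play_rows --moves '[[0,[0,0,0.02],[0,0,0]],[0,[0,0,0.02],[0,0,0]],[0,[0,0,0.02],[0,0,0]]]'

```text
clock: 9.18
eef_pos: [532.6, -144.8, 125.0]
ee_rot: [[0.004, 1.0, 0.001], [1.0, -0.004, -0.001], [-0.001, 0.001, -1.0]]
contact_force: [-4.0, 0.4, 8.0]
gripper_width: 0.1
```

Emit:
play_rows --moves '[[0,[0,0,0.02],[0,0,0]],[0,[0,0,0.04],[0,0,0]],[0,[0,0,0.04],[0,0,0]],[0,[0,0,0.04],[0,0,0]]]'

```text
clock: 9.52
eef_pos: [532.6, -144.9, 124.8]
ee_rot: [[0.004, 1.0, 0.002], [1.0, -0.004, -0.001], [-0.001, 0.002, -1.0]]
contact_force: [-4.5, 1.7, 12.6]
gripper_width: -0.1
```

Emit:
play_rows --moves '[[0,[0,0,0.02],[0,0,0]],[0,[0,0,0.03],[0,0,0]],[0,[0,0,0.03],[0,0,0]],[0,[0,0,0.03],[0,0,0]]]'

```text
clock: 9.85
eef_pos: [532.7, -144.9, 123.9]
ee_rot: [[0.004, 1.0, 0.002], [1.0, -0.004, -0.001], [-0.001, 0.002, -1.0]]
contact_force: [-5.3, 2.1, 13.2]
gripper_width: -0.1
```

Emit:
play_rows --moves '[[0,[0,0,0.02],[0,0,0]],[0,[0,0,0.03],[0,0,0]],[0,[0,0,0.03],[0,0,0]],[0,[0,0,0.03],[0,0,0]]]'

```text
clock: 10.18
eef_pos: [532.7, -144.9, 122.7]
ee_rot: [[0.004, 1.0, 0.002], [1.0, -0.004, -0.001], [-0.001, 0.002, -1.0]]
contact_force: [-5.1, 1.5, 13.6]
gripper_width: 0.0
```

Emit:
play_rows --moves '[[0,[0,0,0.02],[0,0,0]],[0,[0,0,0.03],[0,0,0]],[0,[0,0,0.03],[0,0,0]],[0,[0,0,0.03],[0,0,0]]]'

```text
clock: 10.52
eef_pos: [532.7, -144.9, 121.5]
ee_rot: [[0.004, 1.0, 0.002], [1.0, -0.004, -0.001], [-0.001, 0.002, -1.0]]
contact_force: [-5.3, 1.9, 13.7]
gripper_width: -0.1
```

It is sliding down at a steady ~14 N. I'll continue until it seats.

Emit:
play_rows --moves '[[0,[0,0,0.02],[0,0,0]],[0,[0,0,0.03],[0,0,0]],[0,[0,0,0.03],[0,0,0]],[0,[0,0,0.03],[0,0,0]]]'

```text
clock: 10.85
eef_pos: [532.6, -144.9, 120.3]
ee_rot: [[0.004, 1.0, 0.002], [1.0, -0.004, -0.001], [-0.001, 0.002, -1.0]]
contact_force: [-5.1, 1.6, 13.5]
gripper_width: -0.0
```

Emit:
play_rows --moves '[[0,[0,0,0.02],[0,0,0]],[0,[0,0,0.03],[0,0,0]],[0,[0,0,0.03],[0,0,0]],[0,[0,0,0.03],[0,0,0]]]'

```text
clock: 11.18
eef_pos: [532.6, -144.8, 119.5]
ee_rot: [[0.004, 1.0, 0.002], [1.0, -0.004, -0.001], [-0.001, 0.002, -1.0]]
contact_force: [-5.1, 1.8, 14.5]
gripper_width: -0.0
```

Emit:
play_rows --moves '[[0,[0,0,0.02],[0,0,0]],[0,[0,0,0.03],[0,0,0]],[0,[0,0,0.03],[0,0,0]],[0,[0,0,0.03],[0,0,0]]]'

```text
clock: 11.52
eef_pos: [532.7, -144.9, 119.0]
ee_rot: [[0.004, 1.0, 0.003], [1.0, -0.004, -0.001], [-0.001, 0.003, -1.0]]
contact_force: [-7.2, 2.6, 17.4]
gripper_width: 0.1
```

It has seated: the force is rising on the seal. I'll back straight up, then check height and level in the pictures.

Emit:
play_rows --moves '[[0,[0,0,-0.15],[0,0,0]],[0,[0,0,-0.5],[0,0,0]],[0,[0,0,-1.2],[0,0,0]],[0,[0,0,-2],[0,0,0]],[0,[0,-1,-2.5],[0,0,0]],[0,[0,-2,-2.5],[0,0,0]],[0,[0,-3,-2.5],[0,0,0]],[0,[0,-3,-2.5],[0,0,0]]]'

```text
clock: 12.18
eef_pos: [405.5, -142.6, 213.0]
ee_rot: [[0.006, 1.0, -0.007], [1.0, -0.006, 0.002], [0.002, -0.007, -1.0]]
contact_force: [0.1, 1.2, -0.6]
gripper_width: 0.3
```

Emit:
play_rows --moves '[[0,[0,-1,-0.5],[0,0,0]],[0,[0,-2,-1],[0,0,0]],[0,[0,-2.5,-1],[0,0,0]],[0,[0,-2.5,-1],[0,0,0]],[0,[0,-2.5,-1],[0,0,0]]]'

```text
clock: 12.6
eef_pos: [312.5, -144.3, 254.9]
ee_rot: [[0.006, 1.0, 0.002], [1.0, -0.006, -0.001], [-0.001, 0.002, -1.0]]
contact_force: [0.3, -1.3, -0.3]
gripper_width: -0.3
```

Run:
```python
from h import *
s=sense();print(s["clock"],s["eef_pos"].round(1),s["contact_force"].round(1))
from itertools import product
def red(im,lo,hi): 
    m=cv2.inRange(cv2.cvtColor(im,cv2.COLOR_BGR2HSV),lo,hi); m=cv2.morphologyEx(m,cv2.MORPH_OPEN,np.ones((3,3))); 
    return [tuple(np.round(c,1)) for c,a in zip(*[cv2.connectedComponentsWithStats(m)[3],cv2.connectedComponentsWithStats(m)[2][:,4]]) if 60<a<9000]
for n in ("top","scene"):
    im0=cv2.imread(f"pics/{n}0.png"); im=read_camera(n); cv2.imwrite(f"pics/{n}9.png",im)
    for I in (im0,im):
        print(n,*lids(n,I,(10,60,175))[1],sep="\n ")
        print(" red",red(I,(0,180,120),(5,255,255))," mug",red(I,(95,90,60),(112,200,220)))
v=np.vstack([cv2.imread("pics/scene0.png")[140:285,180:430],cv2.imread("pics/scene9.png")[140:285,180:430]])
cv2.imwrite("pics/cmp.png",cv2.resize(v,None,fx=2,fy=2,interpolation=cv2.INTER_CUBIC))
```

```text
12.6 [ 312.5 -144.3  254.9] [ 0.3 -1.3 -0.3]
top
 (1110.0, (373, 192, 40, 38), array([ 513.4, -277.1]), np.float64(0.8))
 (1102.5, (322, 183, 39, 38), array([ 531.8, -143. ]), np.float64(0.84))
 (1103.0, (271, 179, 39, 38), array([539.6, -10.1]), np.float64(0.82))
 (1201.0, (229, 177, 38, 48), array([540., 102.]), np.float64(0.77))
 red [(np.float64(349.4), np.float64(158.2)), (np.float64(392.7), np.float64(148.4))]  mug [(np.float64(266.4), np.float64(144.8))]
top
 (1105.5, (373, 192, 39, 38), array([ 513.4, -276.7]), np.float64(0.82))
 (1090.5, (322, 184, 38, 38), array([ 530.4, -142.3]), np.float64(1.0))
 (1103.5, (271, 179, 39, 38), array([539.7, -10.3]), np.float64(0.85))
 (1200.0, (229, 177, 38, 48), array([539.9, 101.9]), np.float64(0.77))
 red [(np.float64(349.4), np.float64(158.2)), (np.float64(392.7), np.float64(148.5))]  mug [(np.float64(266.4), np.float64(144.8))]
scene
 (1208.5, (209, 199, 52, 31), array([ 516.1, -279.7]), np.float64(1.28))
 (994.0, (271, 180, 48, 27), array([ 533.1, -144.9]), np.float64(1.26))
 (825.5, (322, 162, 45, 24), array([542.5, -13.2]), np.float64(1.23))
 (686.0, (359, 147, 42, 22), array([543.4,  99.3]), np.float64(1.1))
 red [(np.float64(335.1), np.float64(276.9)), (np.float64(291.4), np.float64(281.6))]  mug [(np.float64(422.7), np.float64(222.6)), (np.float64(293.5), np.float64(238.4)), (np.float64(236.6), np.float64(261.9))]
scene
 (1208.5, (209, 199, 52, 31), array([ 516.2, -279.7]), np.float64(1.27))
 (993.0, (269, 182, 50, 27), array([ 539.3, -149.8]), np.float64(1.06))
 (824.0, (322, 162, 45, 24), array([542.9, -13.2]), np.float64(1.26))
 (686.0, (359, 147, 42, 22), array([543.4,  99.4]), np.float64(1.08))
 red [(np.float64(335.1), np.float64(276.1)), (np.float64(291.6), np.float64(281.6))]  mug [(np.float64(422.7), np.float64(222.6)), (np.float64(236.7), np.float64(261.9))]
```

View pics/cmp.png

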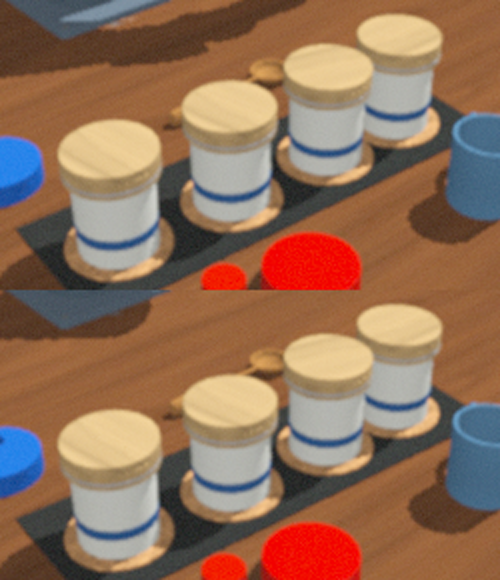

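C's image shift matches a drop of about 5 mm. The other lids, the mug and the spice jar are unmoved to within a pixel, and the spoon looks unmoved. The arm is clear, so I'm handing in.

```bash
python3 -c "
from workcell import *
print(sign_off())"
```

```text
the job is handed in; nothing more can be done
None
```

I found the loose lid, pressed it home and handed the job in at about 12.7 s; no verdict was reported. It was the third lid from the robot's left, centred near (532, -144) mm.

- **Finding it:** Light presses near the edge showed the first two lids were sound, at about 6–7 N for just over 1 mm. The third gave 2.7 mm at about 2 N and was visibly tipped. I did not probe the fourth lid, since the third had already been found.
- **Pressing it home:** In the middle it stood firm up to about 12.6 N. It then slid down at a steady 13–14 N as I read it, which is lower than the stated 17–24 N. The force rose again to 17.4 N at z = 119.0 as it met the seal, and I lifted straight off.
- **Height:** In the final scene view the lid's shift matches a drop of about 5 mm.
- **Level:** It looks level in the picture. I did not measure the tilt or touch the lid again to check.
- **Everything else:** The other lids' fitted positions changed by no more than 0.4 mm, and the mug and spice cap stayed within a pixel. The spoon I checked only by eye. The arm ended clear of everything.

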